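Serve a biscotto with the tongs

TASK

The biscotti are fresh from the oven: using the tongs, and never letting the robot's fingers touch it, lift the pale almond biscotto off the wire rack and set it down gently, still held in the jaws until it is on the board, lying flat in the middle of the empty half of the speckled board, the half without the cup. Then lay the tongs flat on the worktop, clear of the board and the rack, and let go. Leave the dark biscotto and the cup where they are.

Things in the scene. Friction and masses are not known exactly. Their poses are not given: they have to be found in the camera images.
- pale_biscotto_center (a point): Centre of the pale golden almond biscotto, a hard bar 96 mm long (its x), 26 mm wide (its y) and 24 mm tall (its z, up), 50 g. It lies loose on the wire rack, its length roughly along the rack's x, 76 mm beside the dark one (either side).
- dark_biscotto_center (a point): Centre of the dark chocolate biscotto, same size, also on the rack; leave it there.
- rack: Steel wire cooling rack, fixed, 140 mm (its x) by 130 mm (its y); its wires' tops are 18 mm above the worktop. Origin: centre of its underside. Its x points away from the robot, up to 0.5 rad to the left. A tall dark fridge stands to its right, its near corner (handles included) at about x 0.41, y -0.22 m; its side runs from there along x, 0.52 rad to the left. A 270 mm brass lamp stands behind.
- board: Speckled cream stoneware serving board with a brown rim and rounded outline, fixed, 180 mm (its x) by 274 mm (its y), 10 mm thick. Origin: centre of its underside. The cup stands on its +y half. Its y points roughly away from the robot, 0.2 to 0.5 rad to the left.
- board_spot (a point): Middle of the board's empty half, on its top surface, 50 mm from the board's centre toward the board's -y; axes as the board's.
- cup: Cream espresso cup with a handle, 64 x 91 x 50 mm, loose on the +y half of the board, 75 mm from the board's centre. Origin: centre of its underside.
- tongs_grip (a point): Where to hold the tongs: midway between their two black grips, 16 mm above their underside, 95 mm ahead of the hinge. x points to the jaws, y across, z up. Each grip is 50 mm long (x) and 32 mm tall, from the underside up. At rest they measure 60 mm over their outsides. The spring pushes back with about 4 N on each grip at rest, 7 N with the biscotto held: a squeeze of a few mm keeps the tongs in hand.
- tongs_jaws (a point): Midway between the two red jaws, 12 mm above the tongs' underside, 90 mm ahead of tongs_grip along x. Each jaw is 42 mm long (x), 6 mm thick, 24 mm tall from the underside up. At rest the jaws are 56 mm apart; squeezing the grips by 1 mm narrows them by 1.95 mm: 56 mm over the grips gives 48 mm, at 45 mm they meet the 26 mm wide biscotto; 20 to 30 N on the grips then holds it firmly.
- tongs: The sprung tongs: 235 mm long, 110 g, steel strip with a steel hinge barrel at one end, black grips and red jaws, lying flat on the worktop. Origin: midway between the grips, at the underside, 16 mm below tongs_grip; axes as tongs_grip.
- tongs_left: The tongs' left arm (+y side) with its grip and jaw. Origin and axes at rest as the tongs'; it turns about the hinge, 95 mm behind, by up to 0.13 rad as the tongs are squeezed, both arms alike.
- tongs_right: The tongs' right arm (-y side), likewise.

How it is judged:
By the outcome, as a careful person would: the job done as asked, in the order asked, and still so for the second after the job is handed in, with the robot touching nothing.
It also fails if it takes over 61 s, if anything falls off the work surface, if the arm or the gripper's body presses on something with over 40 N, if the wrist force passes 120 N, or if a joint passes its speed limit or range.

ROBOT

A 6-joint arm with a two-finger parallel gripper is mounted at the origin on a cart in front of the work surface, level with it; the furniture and walls round the work are solid. World frame = base frame: x ahead of the robot, y to its left, z up, the work surface at z = 0. Lengths are in m, angles in degrees, forces in N, time in s.
With the tool pointing down it reaches from about 0.25 to 0.725 m from the base axis. Payload 9.7 kg.
Tool frame: the origin (TCP) lies midway between the tips of the shut fingers; the grasp point (between the pads) lies 19 mm behind it (bot.pinch_z is the distance from the TCP to the grasp point, in m); z points along the fingers, y is the line along which they close (so a half turn about z gives the same grasp; the last joint's range is limited). The gripper opens to 85 mm and grips with 20 to 120 N. Pads are 22 mm wide; open, the fingers measure 114 mm over their backs; the gripper's body (76 mm by 85 mm) begins 54 mm behind the grasp point. The pads swing forward as they close: fully open they stand 13 mm farther back than shut.
Start: joints at [70.703, 4.979, 10.078, 95.1, 0, 90], TCP at [0.182, 0.519, 0.231] pointing down, gripper open.
Joint ranges: [-179.16, 179.16], [-48.56, 103.87], [-65.8, 70.77], [-126.05, 130.52], [-82.76, 87.17], [-180, 180]. Speed limits (degrees/s): [127.2, 127.2, 147.25, 180, 180, 180].

INTERFACE

Orientations are given as [roll, pitch, yaw] about the fixed x, y, z axes, in that order (R = Rz(yaw) Ry(pitch) Rx(roll)).
In Python, from workcell import sensors, camera, camera_params, ticket, bot gives the robot as it stands.
- The arm moves only by the shell command python3 -m jog 'ROWS' [FORCE]. ROWS is JSON, a list that holds one entry, the list of rows, each a list of 5 numbers: the shift along the world's x, y, z in units of 50 mm (1.0 is 50 mm), then the turn about the world's z in units of 5 degrees (1.0 is 5 degrees), then the opening, from 0 (shut) to 1 (fully open). In form: [[[tx, ty, tz, yaw, grip], ...]]. A call has 1 to 8 rows; each row shifts and turns the commanded pose from where the row before left it; what a row does not reach is not made up. A row lasts 1/10 s, in which the tool goes at most 50 mm and 8.59 degrees, less where a joint would pass 70% of its speed; a pose out of reach is approached as far as the arm can. A call is refused whole if a number of a shift passes 1 or a number of a turn 1, either way. A call with a gripper value outside its range is refused whole. The fingers move at their own pace and stop on an object; FORCE is the grip in N (left out, the last holds). Time passes only in rows, so rows that do not move let the fingers close. It gives the time, the measured TCP pose, the force, the opening and the grip force at its end, in the units of the state.
- sensors.get_obs(): the state, without advancing time (a new reading comes with each control period).
- camera(name): name is "scene" or "side" or "wrist"; returns the picture (420x560x3 uint8, blue, green, red); there is no depth.
- camera_params(name): a dict with "fx", "fy", "cx", "cy" (pixels), "T" (4x4, takes a point from camera to world coordinates); the wrist camera has in their place "tool_from_camera" (4x4, takes a point from camera to tool coordinates, whose origin is the TCP and whose axes are the flange's). Camera axes: x right, y down, z forward; pixel columns grow to the right and rows downward; lengths in m; the calibration is good to about 2 mm. The wrist camera is an equidistant fisheye: a pixel r from the principal point sees the ray r / f radians off the axis. A picture is of the moment at which its call begins: read the wrist's pose just before it. camera_params takes no time and is no camera call.
- ticket.job_done(): hands the job in; it is judged then, once.
The state is a dict: "time": time; "q": joint angles; "qd": joint speeds; "joint_efforts": joint torques, N m; "ee_pos": TCP position; "tcp_rot": TCP orientation; "wrist_force": force on the tool from outside, world axes, zero at the start; "torque": the same for the moment, N m; "opening": finger opening in m; "grasp_force": force on a finger pad.
Only numpy, scipy, OpenCV 4.12 (cv2) and the standard library are available. Lean on these libraries where they do the work, as an engineer would, in place of code of your own. Each camera call takes 0.05 s, during which the arm holds its last target. There are 200 camera calls.

## Working session

There is one attempt and no reset: what is moved stays moved. The work goes in short steps, Python scripts to look and compute and a shell command to move; the robot and the scene stay as the last step left them, time stands still between calls to the robot, and variables do not carry over. Pictures are saved under pics/ and viewed, at most 15 in all, crops included, and the job is handed in when it is done.

```bash
mkdir -p pics; ls
python3 - <<'E'
from workcell import sensors, camera, camera_params, ticket, bot
import cv2
print(sensors.get_obs()); print(bot.pinch_z)
for n in ("scene","side","wrist"):
    cv2.imwrite(f"pics/{n}0.png",camera(n)); print(n,camera_params(n))
E
```

```text
pics
{'time': 0.0, 'q': array([7.07038004e+01, 5.01155980e+00, 1.00319072e+01, 9.51006967e+01,
       1.01079769e-03, 9.00003804e+01]), 'qd': array([-0.15042889, -0.05461954,  0.04862243, -0.08877268, -0.09645959,
        0.00916795]), 'joint_efforts': array([-4.70951636e-04, -5.20390606e+01,  4.64803219e+01,  1.63072301e-02,
        2.56154999e-05, -3.57394200e-06]), 'ee_pos': array([0.18166019, 0.5188656 , 0.23055586]), 'tcp_rot': array([-1.79919651e+02, -1.01026321e-03,  1.60703419e+02]), 'wrist_force': array([-0.56120221,  0.04784031, -0.08987971]), 'torque': array([-0.03066093, -0.03089211, -0.04111858]), 'grasp_force': 0.0, 'opening': 0.0852651099971733}
0.0187
scene {'fx': 423.7019799140448, 'fy': 423.7019799140448, 'cx': 280.80151199015825, 'cy': 211.74141123129033, 'T': array([[ 0.71384326, -0.41071124,  0.56722489,  0.04387652],
       [-0.7002303 , -0.43047569,  0.56953333, -0.25755869],
       [ 0.01026279, -0.80374558, -0.59488462,  0.59932683],
       [ 0.        ,  0.        ,  0.        ,  1.        ]])}
side {'fx': 406.5871199751557, 'fy': 406.5871199751557, 'cx': 289.83712470602677, 'cy': 211.360709172877, 'T': array([[ 0.91595681, -0.19601339,  0.3501455 ,  0.20814565],
       [-0.40053827, -0.39368018,  0.82739652, -0.47931434],
       [-0.02433545, -0.89810615, -0.43910491,  0.44041903],
       [ 0.        ,  0.        ,  0.        ,  1.        ]])}
wrist {'fx': 325.19226210127806, 'fy': 325.19226210127806, 'cx': 286.30766803496334, 'cy': 206.23626201291393, 'tool_from_camera': array([[ 6.56308041e-04, -9.63353961e-01, -2.68232575e-01,
         6.77217365e-02],
       [ 9.99999734e-01,  5.47177893e-04,  4.81603981e-04,
        -9.59410229e-04],
       [-3.17184167e-04, -2.68232820e-01,  9.63354065e-01,
        -1.42747778e-01],
       [ 0.00000000e+00,  0.00000000e+00,  0.00000000e+00,
         1.00000000e+00]])}
```

View pics/scene0.png

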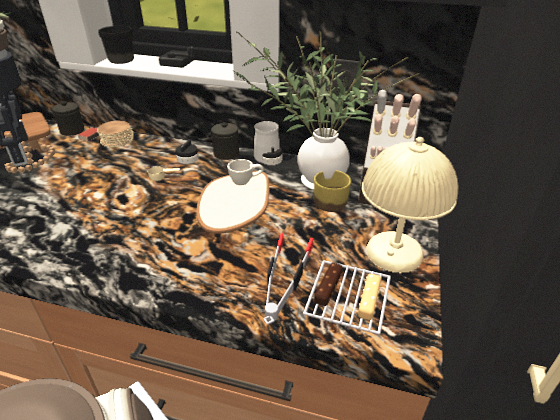

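View pics/side0.png

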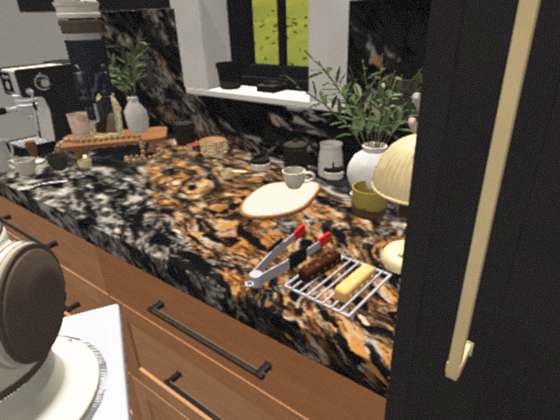

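View pics/wrist0.png

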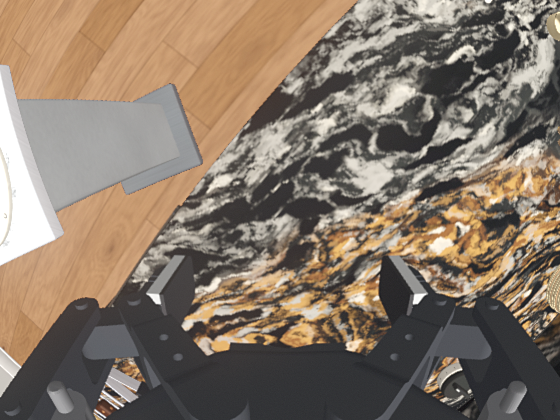

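The scene view shows the tongs with hinge at (270,313) and red jaws at (281,240) and (308,243). The rack is around (348,295), with the pale biscotto at (370,296) and the dark one at (328,284). The board is at (234,200) with the cup at (240,172). The side view shows the same layout, and the wrist view shows only bare worktop.

```bash
cat > h.py <<'E'
import numpy as np, cv2
from workcell import sensors, camera, camera_params, bot
P={n:camera_params(n) for n in("scene","side")}
def plane(n,uv,z):
    p=P[n];uv=np.atleast_2d(uv).astype(float)
    d=np.c_[(uv[:,0]-p["cx"])/p["fx"],(uv[:,1]-p["cy"])/p["fy"],np.ones(len(uv))]@p["T"][:3,:3].T
    o=p["T"][:3,3]; return o+d*((z-o[2])/d[:,2])[:,None]
def mask(im,lo,hi,roi):
    m=cv2.inRange(cv2.cvtColor(im,cv2.COLOR_BGR2HSV),np.array(lo),np.array(hi))
    r=np.zeros_like(m);x0,y0,x1,y1=roi;r[y0:y1,x0:x1]=m[y0:y1,x0:x1];return r
def blobs(m,k=1,amin=15):
    n,l,s,c=cv2.connectedComponentsWithStats(m)
    o=sorted(range(1,n),key=lambda i:-s[i,4])[:k]
    return [(c[i],s[i,4],np.argwhere(l==i)[:,::-1]) for i in o if s[i,4]>=amin]
E
python3 - <<'E'
from h import *
R={"scene":dict(j=(260,220,325,270),p=(350,260,395,330),b=(190,150,275,235),t=(255,220,330,330)),"side":dict(j=(280,215,340,255),p=(325,255,385,305),b=(235,165,325,220),t=(240,215,340,295))}
big=[]
for n in R:
    im=cv2.imread(f"pics/{n}0.png")
    red=cv2.bitwise_or(mask(im,(0,150,90),(6,255,255),R[n]["j"]),mask(im,(172,150,90),(180,255,255),R[n]["j"]))
    for c,a,_ in blobs(red,2): print(n,"jaw",c,a,plane(n,c,.012)[0])
    y=mask(im,(15,60,130),(35,255,255),R[n]["p"]); y=cv2.morphologyEx(y,cv2.MORPH_OPEN,np.ones((3,3)))
    for c,a,pt in blobs(y,1):
        q=plane(n,pt,.03)[:,:2];w,v=np.linalg.eigh(np.cov(q.T));print(n,"pale",c,a,plane(n,c,.03)[0],np.degrees(np.arctan2(v[1,1],v[0,1])),4*np.sqrt(w)/1.155)
    b=mask(im,(8,5,150),(30,75,255),R[n]["b"]);b=cv2.morphologyEx(b,cv2.MORPH_OPEN,np.ones((3,3)))
    for c,a,pt in blobs(b,1):
        q=plane(n,cv2.convexHull(pt)[:,0],.01)[:,:2]; (cc,s,an)=cv2.minAreaRect((q*1000).astype(np.float32)); print(n,"board",c,a,cc,s,an)
    z=cv2.resize(im[R[n]["t"][1]-10:R[n]["t"][3]+10,R[n]["t"][0]-15:R[n]["p"][2]+15],None,fx=4,fy=4) if n=="scene" else cv2.resize(im[170:325,230:400],None,fx=4,fy=4)
    print(z.shape);big.append(z[:600,:800])
cv2.imwrite("pics/c1.png",big[0])
E
```

```text
scene jaw [309.37333333 245.29333333] 75 [0.56424208 0.17833527 0.012     ]
scene jaw [280.1        241.51428571] 70 [0.52823615 0.22974116 0.012     ]
scene pale [369.38863287 297.32104455] 651 [ 0.52154665 -0.00407887  0.03      ] -155.1241655196089 [0.02819379 0.10817537]
scene board [232.98105813 197.18386675] 3062 (588.8629150390625, 454.75628662109375) (307.5843200683594, 155.9904022216797) 44.30750274658203
(520, 680, 3)
side jaw [324.37007874 238.50393701] 127 [0.56280938 0.17648273 0.012     ]
side jaw [299.03389831 231.27118644] 118 [0.52816541 0.22851578 0.012     ]
side pale [353.82087629 282.90206186] 776 [ 0.52215886 -0.00460846  0.03      ] -150.53328027224285 [0.03418041 0.10986457]
side board [278.71575931 197.87793696] 1745 (573.3902587890625, 436.69256591796875) (265.3192138671875, 157.5164794921875) 46.726356506347656
(620, 680, 3)
```

View pics/c1.png

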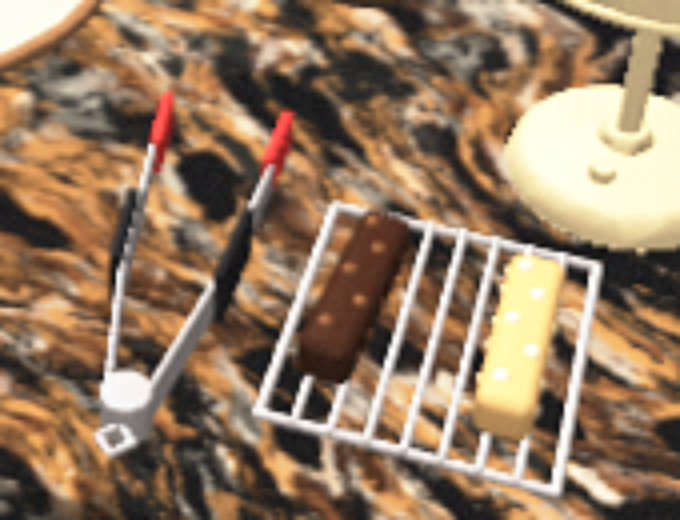

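The crop shows the tongs open and pointing away, and the rack with the dark biscotto on the left and the pale one on the right. The rack corners are at (335,207), (600,265), (558,490) and (258,412), and the hinge barrel top is at (125,385). Next I look at the board, rectified onto its top plane.

Run:
```python
from h import *
o=np.array([240,210])
c=np.array([(335,207),(600,265),(558,490),(258,412)])/4+o
r=plane("scene",c,.018)[:,:2];print(r.round(3),r.mean(0))
for a,b in((0,1),(1,2),(2,3),(3,0)): d=r[b]-r[a];print(np.hypot(*d).round(3),np.degrees(np.arctan2(d[1],d[0])).round(1))
print("hinge",plane("scene",np.array([[125,385]])/4+o,.03))
# rectified top view of the board plane, 2 px/mm... x up, y left
out=[]
xs=[(.42,.60),(.42,.30),(.78,.30),(.78,.60)]
for n in("scene","side"):
    p=P[n];W=np.array([[x,y,.01] for x,y in xs]);Tc=np.linalg.inv(p["T"]);q=W@Tc[:3,:3].T+Tc[:3,3]
    uv=np.c_[q[:,0]/q[:,2]*p["fx"]+p["cx"],q[:,1]/q[:,2]*p["fy"]+p["cy"]].astype(np.float32)
    dst=np.float32([((.62-y)*1100,(.78-x)*1100+10) for x,y in xs])
    H=cv2.getPerspectiveTransform(uv,dst);out.append(cv2.warpPerspective(cv2.imread(f"pics/{n}0.png"),H,(390,420)))
cv2.imwrite("pics/b1.png",np.hstack(out))
```

```text
[[ 0.543  0.12 ]
 [ 0.604  0.006]
 [ 0.48  -0.057]
 [ 0.42   0.058]] [0.5117832  0.03191556]
0.13 -61.9
0.139 -153.3
0.13 117.5
0.137 26.8
hinge [[0.38171198 0.10216875 0.03      ]]
```

View pics/b1.png

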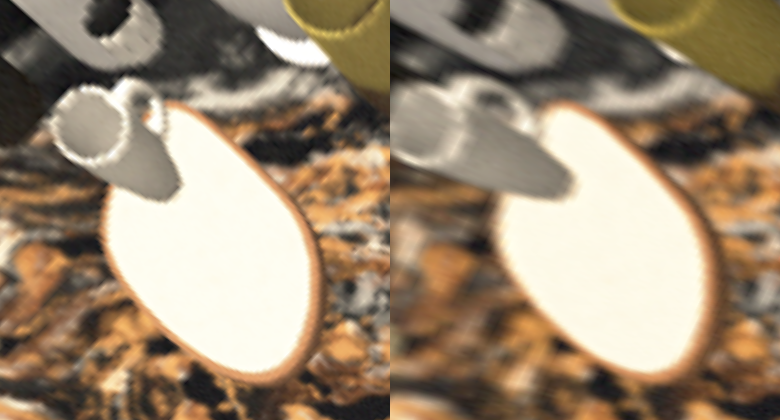

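The board is an oval. In the left panel its extremes are x 103–322 and y 101–384, which matches a 274×180 ellipse at 26° with centre about (.568,.425). That puts board_spot at about (.523,.402). The cup base is near (160,190). The tongs grip is at about (.472,.152), yaw 34°, so I move above it.

```bash
python3 -m jog '[[[0.22,-0.28,-0.05,-1,1],[0.22,-0.28,-0.05,-1,1],[0.22,-0.28,-0.05,-1,1],[0.22,-0.28,-0.05,-1,1],[0.22,-0.28,-0.05,-1,1],[0.22,-0.28,-0.05,-1,1],[0.22,-0.28,-0.05,-1,1],[0.22,-0.28,-0.05,-1,1]]]'
python3 -m jog '[[[0.22,-0.28,-0.05,-1,1],[0.22,-0.28,-0.05,-1,1],[0.22,-0.28,-0.05,-1,1],[0.22,-0.28,-0.05,-1,1],[0.22,-0.28,-0.05,-1,1],[0.22,-0.28,-0.05,-1,1],[0.22,-0.28,-0.05,-1,1],[0.22,-0.28,-0.05,-1,1]]]'
python3 -m jog '[[[0.22,-0.28,-0.05,-1,1],[0.22,-0.28,-0.05,-1,1],[0.22,-0.28,-0.05,-1,1],[0.22,-0.28,-0.05,-1,1],[0.22,-0.28,-0.05,-1,1],[0.22,-0.28,-0.05,-1,1],[0.22,-0.28,-0.05,-1,1],[0.22,-0.28,-0.05,-1,1]]]'
python3 -m jog '[[[0.22,-0.28,-0.2,-1,1],[0.22,-0.28,-0.2,-0.3,1],[0,0,0,0,1],[0,0,0,0,1],[0,0,0,0,1]]]'
python3 - <<'E'
from h import *
o=sensors.get_obs();print(o["ee_pos"],o["tcp_rot"],o["q"]);cv2.imwrite("pics/w1.png",camera("wrist"))
E
```

```text
time: 0.95
ee_pos: [0.2701, 0.4064, 0.211]
tcp_rot: [-180.0, 0.0, 120.5]
wrist_force: [-0.9, -0.6, 0.2]
opening: 0.085
grasp_force: 0.0
time: 1.75
ee_pos: [0.3581, 0.2944, 0.191]
tcp_rot: [-180.0, 0.0, 80.5]
wrist_force: [-0.2, 0.5, 0.1]
opening: 0.0855
grasp_force: 0.0
time: 2.55
ee_pos: [0.446, 0.1824, 0.171]
tcp_rot: [-180.0, 0.0, 40.5]
wrist_force: [1.0, -0.1, 0.2]
opening: 0.0854
grasp_force: 0.0
time: 3.05
ee_pos: [0.4675, 0.1556, 0.1517]
tcp_rot: [-180.0, -0.0, 34.3]
wrist_force: [-0.2, 0.5, 0.9]
opening: 0.0856
grasp_force: 0.0
[0.46753474 0.15556764 0.15172998] [-1.79995836e+02 -2.04597681e-02  3.42569430e+01] [ 1.83988111e+01 -3.74686485e+00 -7.52591221e+00  8.62024095e+01
  9.59675018e-03  1.64141869e+02]
```

View pics/w1.png

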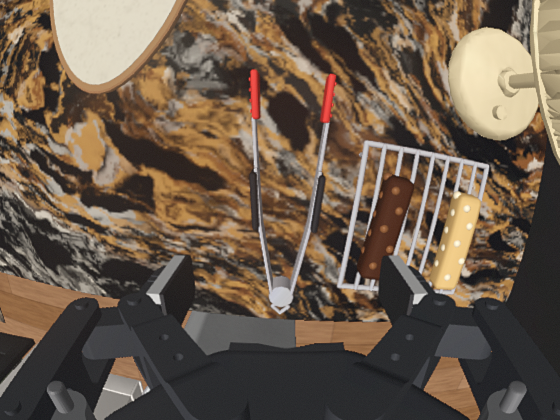

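The wrist view shows the tongs, with jaws at (255,95) and (328,98), grips at (254,202) and (318,205), and the hinge at (281,296). The dark biscotto is at (386,228), the pale one at (457,240), and the board edge is at upper left. I measure from here with the fisheye model.

```bash
cat >> h.py <<'E'
from scipy.spatial.transform import Rotation as Ro
PW=camera_params("wrist")
def wplane(uv,z,o):
    uv=np.atleast_2d(uv).astype(float);d=(uv-[PW["cx"],PW["cy"]])/PW["fx"];t=np.hypot(*d.T)
    s=np.where(t>1e-9,np.sin(t)/np.maximum(t,1e-9),1);r=np.c_[d*s[:,None],np.cos(t)]
    T=np.eye(4);T[:3,:3]=Ro.from_euler("xyz",o["tcp_rot"],degrees=True).as_matrix();T[:3,3]=o["ee_pos"];M=T@PW["tool_from_camera"]
    r=r@M[:3,:3].T;c=M[:3,3];return c+r*((z-c[2])/r[:,2])[:,None]
def redmask(im,roi): return cv2.bitwise_or(mask(im,(0,150,90),(6,255,255),roi),mask(im,(172,150,90),(180,255,255),roi))
def axis(q):
    (c,s,a)=cv2.minAreaRect((q[:,:2]*1000).astype(np.float32));b=cv2.boxPoints((c,s,a));e=[b[1]-b[0],b[2]-b[1]];e=max(e,key=lambda v:np.hypot(*v))
    return np.array(c)/1000,np.array(s).round(1),np.degrees(np.arctan(e[1]/e[0])).round(1)
E
python3 - <<'E'
from h import *
o=sensors.get_obs();im=cv2.imread("pics/w1.png")
j=sorted([b[0] for b in blobs(redmask(im,(235,50,350,135)),2)],key=lambda c:c[0])
J=wplane(j,.02,o);print("jaws",j,J)
m=J.mean(0);d=J[0]-J[1];print(np.hypot(*d[:2]));yaw=np.arctan2(-d[0],d[1]);h=wplane((281,296),.034,o)[0]
print("yaw",np.degrees(yaw),"hinge",h,"yaw2",np.degrees(np.arctan2(*(m-h)[1::-1])),"len",np.hypot(*(m-h)[:2]))
G=wplane([(254,202),(318.5,205)],.024,o);print("grips",G,G.mean(0),"from jaws",m[:2]-.09*np.array([np.cos(yaw),np.sin(yaw)]))
y=cv2.morphologyEx(mask(im,(12,40,140),(35,255,255),(430,180,485,295)),cv2.MORPH_CLOSE,np.ones((7,7)))
y=cv2.morphologyEx(y,cv2.MORPH_OPEN,np.ones((5,5)))
c,a,pt=blobs(y)[0];print("pale",c,a,wplane(c,.036,o),axis(wplane(pt,.036,o)))
E
```

```text
jaws [array([254.38157895,  93.18640351]), array([327.86221294,  98.26931106])] [[0.52619683 0.22700737 0.02      ]
 [0.55732166 0.1740678  0.02      ]]
0.0614113398909396
yaw 30.45260610982247 hinge [0.38953418 0.10751999 0.034     ] yaw2 31.427144486561055 len 0.1783949101694404
grips [[0.44878799 0.17579115 0.024     ]
 [0.4780207  0.12820612 0.024     ]] [0.46340435 0.15199864 0.024     ] from jaws [0.46417486 0.15492329]
pale [457.7532676 238.0662692] 4361 [[0.52958874 0.00136525 0.036     ]] (array([ 0.52345642, -0.00572887]), array([130.2,  64.7]), np.float32(47.8))
```

```bash
python3 -m jog '[[[-0.04,-0.05,-0.3,-0.6,1],[0,0,-0.4,0,1],[0,0,-0.4,0,1],[0,0,-0.4,0,1],[0,0,-0.4,0,1],[0,0,-0.4,0,1],[0,0,-0.3,0,1],[0,0,-0.2,0,1]]]' 20
python3 -m jog '[[[0,0,-0.1,0,1],[0,0,-0.1,0,1],[0,0,0,0,1],[0,0,0,0,1]]]'
python3 - <<'E'
from h import *
cv2.imwrite("pics/w2.png",camera("wrist"))
E
```

```text
time: 3.9
ee_pos: [0.4653, 0.1529, 0.0105]
tcp_rot: [-180.0, 0.0, 31.3]
wrist_force: [1.0, 0.1, -0.3]
opening: 0.0853
grasp_force: 0.0
time: 4.3
ee_pos: [0.4661, 0.1527, 0.0018]
tcp_rot: [180.0, -0.0, 31.2]
wrist_force: [0.0, 1.2, 0.0]
opening: 0.0856
grasp_force: 0.0
```

View pics/w2.png

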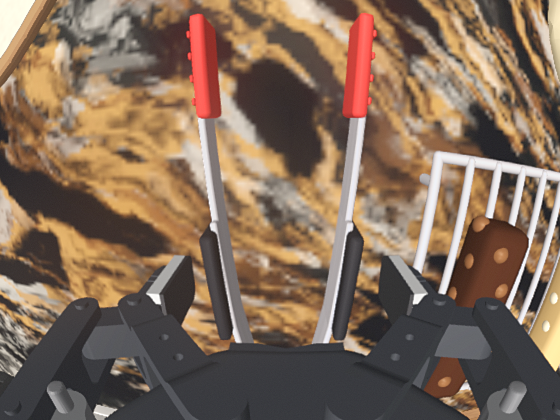

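The jaws sit symmetrically at columns 203 and 360 and the grips are between the pads. The fingers are well placed, so I close to 56 mm.

```bash
python3 -m jog '[[[0,0,0,0,0.8],[0,0,0,0,0.72],[0,0,0,0,0.66],[0,0,0,0,0.66],[0,0,0,0,0.66],[0,0,0,0,0.66]]]' 20
python3 -m jog '[[[0,0,0.1,0,0.66],[0,0,0.3,0,0.66],[0,0,0.5,0,0.66],[0,0,0.5,0,0.66],[0,0,0.2,0,0.66],[0,0,0,0,0.66],[0,0,0,0,0.66]]]'
python3 - <<'E'
from h import *
o=sensors.get_obs();print(o["ee_pos"],o["tcp_rot"],o["opening"]);im=camera("wrist");cv2.imwrite("pics/w3.png",im)
print([b[:2] for b in blobs(redmask(im,(150,0,420,250)),2)])
for n in("scene","side"):
    I=camera(n);cv2.imwrite(f"pics/{n}3.png",I);print(n,[b[:2] for b in blobs(redmask(I,(255,180,350,280)),2)])
s=cv2.imread("pics/side3.png")[150:300,220:420];cv2.imwrite("pics/m3.png",np.hstack([cv2.resize(s,(400,300)),cv2.resize(im,(400,300))]))
E
```

```text
time: 4.95
ee_pos: [0.4665, 0.1528, 0.0023]
tcp_rot: [180.0, -0.1, 31.2]
wrist_force: [0.4, -0.3, 5.4]
opening: 0.0566
grasp_force: 6.3
time: 5.65
ee_pos: [0.4654, 0.1525, 0.0803]
tcp_rot: [-180.0, 0.1, 31.2]
wrist_force: [-0.2, 0.5, -0.9]
opening: 0.0562
grasp_force: 4.4
[0.46540245 0.15247139 0.08030574] [-1.79986107e+02  5.75890529e-02  3.12041445e+01] 0.05624271350936016
[(array([355.34147302,  66.27530524]), np.int32(2539)), (array([221.94947025,  64.400163  ]), np.int32(2454))]
scene [(array([310.06349206, 216.76190476]), np.int32(63))]
side [(array([323.57246377, 204.7826087 ]), np.int32(138))]
```

View pics/m3.png

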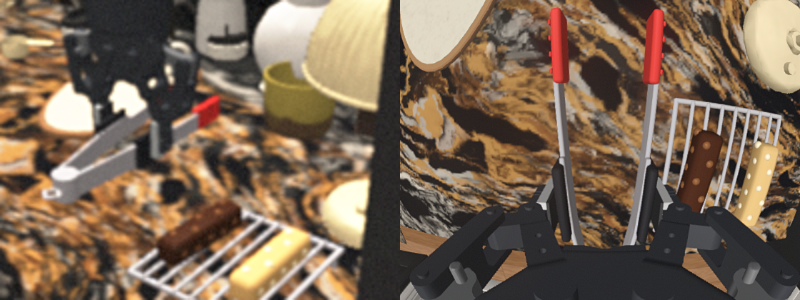

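The tongs are held level in both views (side crop left, wrist right), with jaws at wrist pixels (222,64) and (355,66) and 54 mm apart. I move above the pale biscotto and look again.

```bash
python3 -m jog '[[[-0.02,-0.15,0.1,0,0.66],[-0.05,-0.4,0.1,-0.1,0.66],[-0.06,-0.5,0.1,-0.15,0.66],[-0.06,-0.5,0.1,-0.15,0.66],[-0.07,-0.6,0,-0.15,0.66],[-0.07,-0.6,0,-0.15,0.66],[-0.06,-0.5,0,-0.14,0.66],[-0.05,-0.4,0,0,0.66]]]'
python3 -m jog '[[[-0.03,-0.25,0,0,0.66],[0,-0.05,0,0,0.66],[0,0,0,0,0.66],[0,0,0,0,0.66]]]'
python3 - <<'E'
from h import *
o=sensors.get_obs();im=camera("wrist");cv2.imwrite("pics/w4.png",im);I=camera("scene");cv2.imwrite("pics/scene4.png",I)
np.save("o4.npy",o,allow_pickle=True);print(o["ee_pos"],o["tcp_rot"],o["opening"])
z=o["ee_pos"][2]-.002+.02
j=[b[0] for b in blobs(redmask(im,(150,0,420,250)),2)];J=wplane(j,z,o);print(j,J)
R=Ro.from_euler("xyz",o["tcp_rot"],degrees=True).as_matrix();print("jaw in tool",(J-o["ee_pos"])@R)
hsv=cv2.cvtColor(im,cv2.COLOR_BGR2HSV);print(hsv[100:330:15,285],)
E
```

```text
time: 6.6
ee_pos: [0.4431, -0.0316, 0.1013]
tcp_rot: [180.0, 0.0, 26.9]
wrist_force: [0.3, 0.0, -1.3]
opening: 0.0564
grasp_force: 4.4
time: 7.0
ee_pos: [0.4423, -0.0444, 0.1012]
tcp_rot: [-180.0, 0.0, 27.0]
wrist_force: [-0.1, 0.3, -1.0]
opening: 0.0562
grasp_force: 4.4
[ 0.44232097 -0.04436382  0.10124024] [-1.79985128e+02  3.68598544e-04  2.70298776e+01] 0.056176916852316884
[array([355.30732293,  66.71068427]), array([222.19429825,  64.80789474])] [[ 0.53329141 -0.02851187  0.11924024]
 [ 0.510754    0.0170357   0.11924024]]
jaw in tool [[ 0.08823759  0.02721686 -0.01800763]
 [ 0.08886127 -0.02359776 -0.01799445]]
[[ 24  81 255]
 [ 23  83 255]
 [ 20  91 255]
 [ 23  86 255]
 [ 17  98 209]
 [  0   9 196]
 [ 14 104 118]
 [ 14  47 142]
 [ 14 138 150]
 [ 15 112 191]
 [ 14 112 185]
 [ 14 115 188]
 [ 14 114 183]
 [ 14 113 183]
 [ 14 110 188]
 [ 13 109 189]]
```

View pics/w4.png

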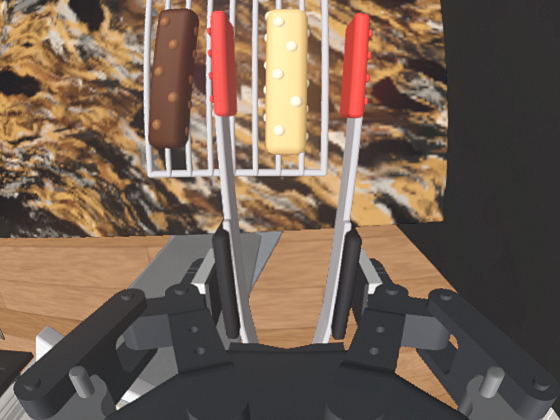

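The pale biscotto lies between the jaws (cols 265–308, rows 8–155), the jaws are at cols 222 and 355, and the dark one is clear at col 172. I compute the offset.

Run:
```python
from h import *
o=np.load("o4.npy",allow_pickle=True).item();im=cv2.imread("pics/w4.png")
y=mask(im,(16,30,200),(32,130,255),(250,0,325,170));y=cv2.morphologyEx(cv2.morphologyEx(y,cv2.MORPH_OPEN,np.ones((3,3))),cv2.MORPH_CLOSE,np.ones((9,9)));y=cv2.morphologyEx(y,cv2.MORPH_OPEN,np.ones((9,9)))
c,a,pt=blobs(y)[0];print(c,a,pt.min(0),pt.max(0));q=wplane(pt,.042,o);A=axis(q);print(A)
R=Ro.from_euler("xyz",o["tcp_rot"],degrees=True).as_matrix()
print("in tool",(np.r_[A[0],.042]-o["ee_pos"])@R)
```

```text
[285.84814937  79.69811633] 6052 [258   0] [318 157]
(array([ 0.526979  , -0.00169381]), array([103.1,  31.1]), np.float32(21.1))
in tool [0.09480279 0.00047949 0.05923951]
```

```bash
python3 -m jog '[[[0.02,0.04,-0.1,0,0.66],[0,0,-0.25,0,0.66],[0,0,-0.3,0,0.66],[0,0,-0.3,0,0.66],[0,0,-0.25,0,0.66],[0,0,-0.15,0,0.66],[0,0,-0.12,0,0.66],[0,0,0,0,0.66]]]'
python3 -m jog '[[[0,0,0,0,0.62],[0,0,0,0,0.58],[0,0,0,0,0.55],[0,0,0,0,0.53],[0,0,0,0,0.51],[0,0,0,0,0.49],[0,0,0,0,0.47],[0,0,0,0,0.45]]]' 28
python3 -m jog '[[[0,0,0,0,0.45],[0,0,0,0,0.45],[0,0,0,0,0.45]]]' 28
python3 - <<'E'
from h import *
cv2.imwrite("pics/w5.png",camera("wrist"));cv2.imwrite("pics/side5.png",camera("side"))
s=cv2.imread("pics/side5.png")[200:320,280:440];cv2.imwrite("pics/m5.png",np.hstack([cv2.resize(s,(400,300)),cv2.resize(cv2.imread("pics/w5.png"),(400,300))]))
E
```

```text
time: 7.9
ee_pos: [0.4429, -0.0429, 0.027]
tcp_rot: [-180.0, 0.0, 27.0]
wrist_force: [-0.6, 0.4, -1.1]
opening: 0.0564
grasp_force: 4.4
time: 8.7
ee_pos: [0.4434, -0.043, 0.028]
tcp_rot: [180.0, -0.0, 27.0]
wrist_force: [-1.3, -0.4, 3.2]
opening: 0.0443
grasp_force: 28.8
time: 9.0
ee_pos: [0.4434, -0.0429, 0.028]
tcp_rot: [180.0, -0.0, 27.0]
wrist_force: [-0.2, 0.3, 3.9]
opening: 0.0444
grasp_force: 28.9
```

View pics/m5.png

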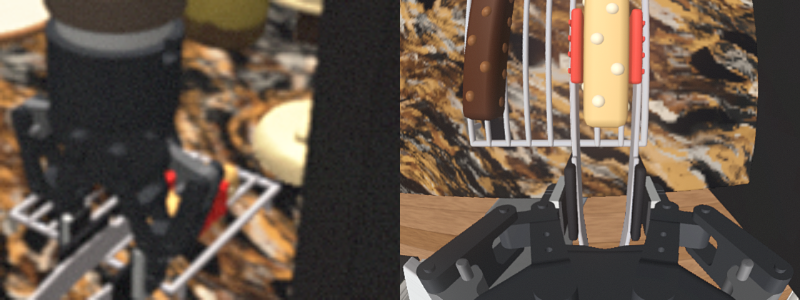

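The pale biscotto is clamped between both red jaws, the grip reads 28.9 N at 44.4 mm, and the dark one is untouched. I lift and carry it.

```bash
python3 -m jog '[[[0,0,0.05,0,0.45],[0,0,0.1,0,0.45],[0,0,0.2,0,0.45],[0,0,0.3,0,0.45],[0,0,0.3,0,0.45],[0,0,0.25,0,0.45],[0,0,0.15,0,0.45],[0,0,0.05,0,0.45]]]'
python3 -m jog '[[[0,0.05,0,0,0.45],[0,0.1,0,0,0.45],[0,0.2,0,0,0.45],[0.02,0.3,0,0.2,0.45],[0.02,0.4,0,0.2,0.45],[0.02,0.45,0,0.2,0.45],[0.02,0.5,0,0.2,0.45],[0.02,0.5,0,0.2,0.45]]]'
python3 -m jog '[[[0.02,0.5,0,0.3,0.45],[0.02,0.5,0,0.3,0.45],[0.02,0.5,0,0.3,0.45],[0.02,0.5,0,0.3,0.45],[0.02,0.5,0,0.3,0.45],[0.02,0.5,0,0.3,0.45],[0.02,0.45,0,0.3,0.45],[0.02,0.4,0,0.3,0.45]]]'
python3 -m jog '[[[0.02,0.35,0,0,0.45],[0.02,0.25,0,0,0.45],[0.02,0.2,0,0,0.45],[0,0.1,0,0,0.45],[0,0.05,0,0,0.45],[0,0,0,0,0.45],[0,0,0,0,0.45]]]'
python3 - <<'E'
from h import *
o=sensors.get_obs();im=camera("wrist");cv2.imwrite("pics/w6.png",im);np.save("o6.npy",o,allow_pickle=True)
for n in("scene","side"): cv2.imwrite(f"pics/{n}6.png",camera(n))
print(o["ee_pos"],o["tcp_rot"],o["q"])
cv2.imwrite("pics/m6.png",np.hstack([cv2.resize(im,(400,300)),cv2.resize(cv2.imread("pics/scene6.png")[120:285,160:380],(400,300))]))
E
```

```text
time: 9.9
ee_pos: [0.4437, -0.0429, 0.0988]
tcp_rot: [180.0, -0.1, 27.0]
wrist_force: [-0.1, -0.1, -1.0]
opening: 0.0442
grasp_force: 28.8
time: 10.7
ee_pos: [0.4478, 0.0837, 0.0973]
tcp_rot: [-180.0, 0.0, 32.1]
wrist_force: [-0.5, 1.1, -1.1]
opening: 0.0442
grasp_force: 28.8
time: 11.5
ee_pos: [0.4554, 0.2764, 0.0972]
tcp_rot: [-180.0, 0.0, 44.1]
wrist_force: [0.4, 0.2, -1.6]
opening: 0.0443
grasp_force: 28.8
time: 12.2
ee_pos: [0.4593, 0.3217, 0.0979]
tcp_rot: [180.0, 0.0, 44.0]
wrist_force: [0.5, 0.5, -1.9]
opening: 0.044
grasp_force: 28.8
[0.45932412 0.32166485 0.09786146] [1.79994300e+02 1.56995899e-03 4.39699746e+01] [ 3.50065547e+01  5.90021449e+00 -3.67630116e+00  8.04241470e+01
 -5.87512287e-03  1.71036580e+02]
```

View pics/m6.png

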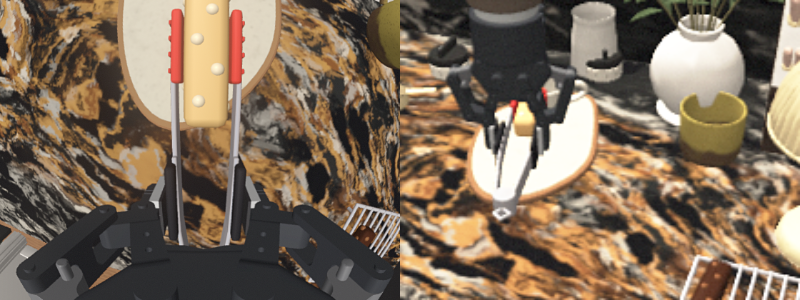

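The biscotto is held firmly above the board's empty half, with its near end at wrist (205,126) in the crop and the board rim visible around it. I check the board model and the offset.

Run:
```python
from h import *
o=np.load("o6.npy",allow_pickle=True).item();im=cv2.imread("pics/w6.png");ez=o["ee_pos"][2]
R=Ro.from_euler("xyz",o["tcp_rot"],degrees=True).as_matrix()
y=mask(im,(12,60,170),(32,150,255),(258,0,325,185));y=cv2.morphologyEx(cv2.morphologyEx(y,cv2.MORPH_OPEN,np.ones((5,5))),cv2.MORPH_CLOSE,np.ones((11,11)))
c,a,pt=blobs(y)[0];print(c,pt.min(0),pt.max(0))
e=[pt[pt[:,1]==r][:,0] for r in(60,100,140)];mid=[((v.min()+v.max())/2,r) for v,r in zip(e,(60,100,140))];print([(v.min(),v.max()) for v in e])
print("mid in tool",((wplane(mid,ez+.014,o)-o["ee_pos"])@R).round(4))
print("near end",((wplane((287,pt[:,1].max()),ez+.014,o)-o["ee_pos"])@R).round(4))
# board: cream interior outline, wrist
b=mask(im,(8,4,150),(30,60,255),(150,0,420,185));b=cv2.morphologyEx(b,cv2.MORPH_OPEN,np.ones((5,5)))
for f,th in((np.array([.568,.425]),26),):
    u=np.array([np.cos(np.radians(th)),np.sin(np.radians(th))]);v=np.array([u[1],-u[0]])
    pts=wplane([(165,35),(175,105),(245,178),(389,70),(367,126)],.01,o)[:,:2]-f
    print(np.c_[pts@u,pts@v].round(3),np.hypot(pts@u/.137,pts@v/.09).round(3))
# ellipse fits of the cream face (cup-side points left out) from the fixed cameras
for n,roi in(("scene",(190,150,275,235)),("side",(235,165,325,220))):
    I=cv2.imread(f"pics/{n}0.png");m=cv2.morphologyEx(mask(I,(8,0,215),(40,75,255),roi),cv2.MORPH_OPEN,np.ones((3,3)))
    k=cv2.findContours(m,cv2.RETR_EXTERNAL,cv2.CHAIN_APPROX_NONE)[0];k=max(k,key=cv2.contourArea)[:,0]
    q=plane(n,k,.01)[:,:2]; d=np.hypot(*(q-[.636,.458]).T); q=q[d>.075]
    E=cv2.fitEllipse((q*1000).astype(np.float32));print(n,len(q),np.round(E[0],1),np.round(E[1],1),E[2]-90)
```

```text
[287.91604868  87.77105914] [258   0] [324 184]
[(np.int64(258), np.int64(318)), (np.int64(258), np.int64(317)), (np.int64(258), np.int64(317))]
mid in tool [[ 0.0905  0.0013 -0.014 ]
 [ 0.0745  0.0012 -0.014 ]
 [ 0.0586  0.0012 -0.014 ]]
near end [[ 0.0408  0.001  -0.014 ]]
[[-0.043 -0.08 ]
 [-0.092 -0.056]
 [-0.129  0.01 ]
 [-0.02   0.084]
 [-0.065  0.081]] [0.944 0.914 0.948 0.942 1.023]
scene 121 [567.7 432.3] [155.1 248.7] 32.894012451171875
side 107 [568.8 429.7] [154.8 247.8] 31.972503662109375
```

```bash
python3 -m jog '[[[0,0.1,-0.1,0,0.45],[0,0.15,-0.2,0,0.45],[0,0.12,-0.25,0,0.45],[0,0.08,-0.25,0,0.45],[0,0,-0.25,0,0.45],[0,0,-0.2,0,0.45],[0,0,-0.12,0,0.45],[0,0,-0.08,0,0.45]]]'
python3 -m jog '[[[0,0,-0.02,0,0.45],[0,0,0,0,0.45],[0,0,0,0,0.45]]]'
python3 -m jog '[[[0,0,-0.02,0,0.45],[0,0,-0.02,0,0.45],[0,0,0,0,0.45]]]'
```

```text
time: 13.15
ee_pos: [0.4591, 0.3443, 0.0246]
tcp_rot: [-180.0, 0.0, 44.0]
wrist_force: [0.0, -0.3, -2.2]
opening: 0.0443
grasp_force: 28.8
time: 13.45
ee_pos: [0.4596, 0.3447, 0.0249]
tcp_rot: [180.0, -0.1, 44.0]
wrist_force: [0.5, 0.4, -0.9]
opening: 0.0446
grasp_force: 28.8
time: 13.75
ee_pos: [0.4592, 0.3446, 0.0222]
tcp_rot: [180.0, 0.0, 44.0]
wrist_force: [-0.4, -0.2, -1.5]
opening: 0.0443
grasp_force: 28.8
```

```bash
for i in 1; do python3 -m jog '[[[0,0,-0.02,0,0.45],[0,0,0,0,0.45],[0,0,0,0,0.45]]]'; done
python3 -m jog '[[[0,0,-0.02,0,0.45],[0,0,0,0,0.45],[0,0,0,0,0.45]]]'
python3 -m jog '[[[0,0,-0.02,0,0.45],[0,0,0,0,0.45],[0,0,0,0,0.45]]]'
```

```text
time: 14.05
ee_pos: [0.4592, 0.3446, 0.0213]
tcp_rot: [-180.0, 0.0, 44.0]
wrist_force: [-0.2, 1.3, -1.2]
opening: 0.0442
grasp_force: 28.8
time: 14.35
ee_pos: [0.4593, 0.3446, 0.0203]
tcp_rot: [-180.0, -0.0, 44.0]
wrist_force: [0.1, 0.3, -0.6]
opening: 0.0445
grasp_force: 28.8
time: 14.65
ee_pos: [0.4593, 0.3447, 0.0195]
tcp_rot: [180.0, -0.0, 44.0]
wrist_force: [-1.1, -0.6, 1.7]
opening: 0.0445
grasp_force: 29.3
```

```bash
python3 -m jog '[[[0,0,-0.02,0,0.45],[0,0,0,0,0.45],[0,0,0,0,0.45]]]'
python3 -m jog '[[[0,0,0,0,0.5],[0,0,0,0,0.53],[0,0,0,0,0.56],[0,0,0,0,0.59],[0,0,0,0,0.62],[0,0,0,0,0.64],[0,0,0,0,0.66],[0,0,0,0,0.66]]]' 20
python3 - <<'E'
from h import *
im=camera("wrist");cv2.imwrite("pics/w7.png",im);cv2.imwrite("pics/side7.png",camera("side"))
cv2.imwrite("pics/m7.png",np.hstack([cv2.resize(im,(400,300)),cv2.resize(cv2.imread("pics/side7.png")[135:255,220:380],(400,300))]))
E
```

```text
time: 14.95
ee_pos: [0.4595, 0.3446, 0.0186]
tcp_rot: [180.0, -0.0, 44.0]
wrist_force: [-1.2, -1.2, 4.1]
opening: 0.0439
grasp_force: 29.3
time: 15.75
ee_pos: [0.4593, 0.3446, 0.0183]
tcp_rot: [-180.0, -0.0, 44.0]
wrist_force: [0.4, 0.3, -1.1]
opening: 0.0561
grasp_force: 4.4
```

View pics/m7.png

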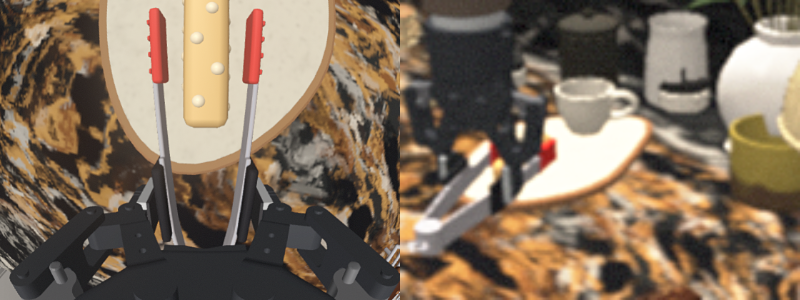

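The biscotto rests on the board free of the open jaws, which are at (158,45) and (253,45) in the crop, and the cup is undisturbed. I lift straight up and go back to the tongs' original clear spot.

```bash
python3 -m jog '[[[0,0,0.1,0,0.66],[0,0,0.2,0,0.66],[0,0,0.3,0,0.66],[0,0,0.35,0,0.66],[0,0,0.35,0,0.66],[0,0,0.3,0,0.66],[0,0,0.15,0,0.66],[0,0,0.05,0,0.66]]]'
python3 - <<'E'
from h import *
for n in("scene","side","wrist"): cv2.imwrite(f"pics/{n}8.png",camera(n))
np.save("o8.npy",sensors.get_obs(),allow_pickle=True)
E
python3 -m jog '[[[0,-0.1,0,0,0.66],[0,-0.25,0,-0.2,0.66],[0.02,-0.4,0,-0.3,0.66],[0.02,-0.5,0,-0.4,0.66],[0.02,-0.5,0,-0.4,0.66],[0.02,-0.5,0,-0.4,0.66],[0.02,-0.5,0,-0.4,0.66],[0.02,-0.5,0,-0.3,0.66]]]'
python3 -m jog '[[[0.02,-0.35,0,-0.16,0.66],[0,-0.2,0,0,0.66],[0,-0.05,0,0,0.66],[0,0,0,0,0.66],[0,0,0,0,0.66]]]'
```

```text
time: 16.65
ee_pos: [0.4597, 0.3449, 0.1096]
tcp_rot: [180.0, -0.1, 44.0]
wrist_force: [0.9, -0.2, -0.9]
opening: 0.0565
grasp_force: 4.4
time: 17.6
ee_pos: [0.4648, 0.1802, 0.1079]
tcp_rot: [180.0, 0.0, 31.9]
wrist_force: [0.8, -0.3, -1.2]
opening: 0.0563
grasp_force: 4.4
time: 18.1
ee_pos: [0.4662, 0.1526, 0.1082]
tcp_rot: [-180.0, 0.0, 31.2]
wrist_force: [-1.2, 0.1, -0.5]
opening: 0.0563
grasp_force: 4.4
```

```bash
python3 -m jog '[[[0,0,-0.1,0,0.66],[0,0,-0.3,0,0.66],[0,0,-0.4,0,0.66],[0,0,-0.4,0,0.66],[0,0,-0.35,0,0.66],[0,0,-0.25,0,0.66],[0,0,-0.12,0,0.66],[0,0,-0.06,0,0.66]]]'
python3 -m jog '[[[0,0,-0.02,0,0.66],[0,0,-0.02,0,0.66],[0,0,0,0,0.66]]]'
python3 -m jog '[[[0,0,-0.02,0,0.66],[0,0,-0.02,0,0.66],[0,0,0,0,0.66]]]'
python3 -m jog '[[[0,0,-0.02,0,0.66],[0,0,0,0,0.66],[0,0,0,0,0.66]]]'
```

```text
time: 18.9
ee_pos: [0.4659, 0.1521, 0.0085]
tcp_rot: [-180.0, 0.0, 31.2]
wrist_force: [0.6, 1.2, -0.7]
opening: 0.0562
grasp_force: 4.4
time: 19.2
ee_pos: [0.4666, 0.1522, 0.0078]
tcp_rot: [180.0, -0.1, 31.2]
wrist_force: [-0.3, 0.1, -0.8]
opening: 0.0566
grasp_force: 4.4
time: 19.5
ee_pos: [0.4662, 0.1521, 0.0053]
tcp_rot: [-180.0, -0.0, 31.2]
wrist_force: [0.5, 0.2, -0.8]
opening: 0.0568
grasp_force: 4.4
time: 19.8
ee_pos: [0.4662, 0.1521, 0.0043]
tcp_rot: [-180.0, 0.0, 31.2]
wrist_force: [0.5, -0.2, -1.4]
opening: 0.0564
grasp_force: 4.4
```

```bash
python3 -m jog '[[[0,0,-0.02,0,0.66],[0,0,0,0,0.66],[0,0,0,0,0.66]]]'
python3 -m jog '[[[0,0,-0.02,0,0.66],[0,0,0,0,0.66],[0,0,0,0,0.66]]]'
python3 -m jog '[[[0,0,-0.02,0,0.66],[0,0,0,0,0.66],[0,0,0,0,0.66]]]'
```

```text
time: 20.1
ee_pos: [0.4663, 0.1521, 0.0033]
tcp_rot: [-180.0, 0.0, 31.2]
wrist_force: [-0.4, 0.1, -1.8]
opening: 0.0563
grasp_force: 4.4
time: 20.4
ee_pos: [0.4663, 0.1521, 0.0023]
tcp_rot: [180.0, -0.0, 31.2]
wrist_force: [-0.3, 0.3, -0.6]
opening: 0.0565
grasp_force: 4.5
time: 20.7
ee_pos: [0.4664, 0.1522, 0.0018]
tcp_rot: [180.0, -0.0, 31.2]
wrist_force: [-2.1, 0.4, 5.9]
opening: 0.0562
grasp_force: 5.3
```

Contact is made, so the tongs are flat on the worktop. I open slowly, rise and check.

```bash
python3 -m jog '[[[0,0,0,0,0.7],[0,0,0,0,0.75],[0,0,0,0,0.85],[0,0,0,0,1],[0,0,0,0,1],[0,0,0,0,1]]]'
python3 -m jog '[[[0,0,0.1,0,1],[0,0,0.3,0,1],[0,0,0.6,0,1],[0,0,0.7,0,1],[0,0,0.7,0,1],[0,0,0.6,0,1],[0,0,0,0,1],[0,0,0,0,1]]]'
python3 - <<'E'
from h import *
o=sensors.get_obs();w=camera("wrist");s=camera("scene");d=camera("side");cv2.imwrite("pics/scene9.png",s)
for n,I,roi in(("scene",cv2.imread("pics/scene8.png"),0),):pass
cv2.imwrite("pics/m9.png",np.hstack([cv2.resize(w,(400,300)),cv2.resize(s[150:330,175:415],(400,300))]))
e=cv2.resize(d[150:300,220:420],(400,300));cv2.imwrite("pics/m9.png",np.vstack([cv2.imread("pics/m9.png"),np.hstack([e,np.zeros_like(e)])]))
E
```

```text
time: 21.3
ee_pos: [0.4662, 0.1521, 0.0012]
tcp_rot: [180.0, 0.0, 31.2]
wrist_force: [0.5, 1.0, 0.1]
opening: 0.0852
grasp_force: 0.0
time: 22.1
ee_pos: [0.4666, 0.1522, 0.152]
tcp_rot: [180.0, -0.1, 31.2]
wrist_force: [-0.1, 0.3, -1.3]
opening: 0.0855
grasp_force: 0.0
```

View pics/m9.png

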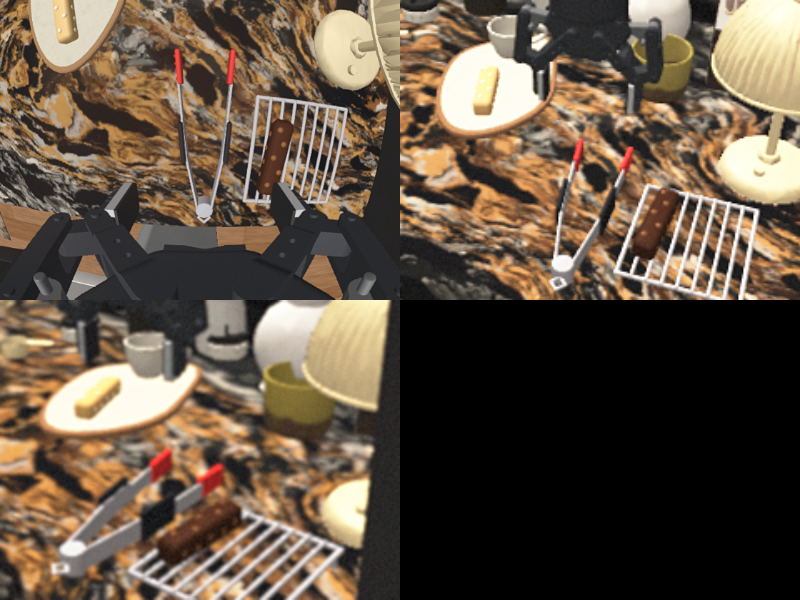

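The tongs lie flat and free, the pale biscotto is on the board's empty half, and the dark one and the cup look unmoved. I do a quick numeric check before handing in.

Run:
```python
from h import *
p=plane("scene",(226.6,204),.022)[0][:2]
u=np.array([np.cos(np.radians(29)),np.sin(np.radians(29))]);d=p-[.568,.429];print(p,"board y",d@u,"x",d@[u[1],-u[0]])
if abs(d@u+.05)<.015 and abs(d@[u[1],-u[0]])<.015:
    from workcell import ticket;print(ticket.job_done())
```

```text
[0.52380861 0.40461521] board y -0.050472645637604834 x -9.699510646415249e-05
the job is handed in; nothing more can be done
None
```

The job is handed in: the pale biscotto lies flat about 1 mm (camera estimate) from the middle of the board's empty half, the tongs lie flat and released between board and rack, and the dark biscotto and cup look unmoved, at about 22 s of the 61 s allowed.

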